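Close the ratchet clamp on a glued-up blank

TASK

The two-tone wooden blank lies loose between the jaw and the stop of the blue ratchet clamp, and the clamp's orange direction lever is set to loosen. Flip the lever over to tighten (clockwise seen from above), then work the handle to and fro until the jaw holds the blank firmly against the stop: do not wind the jaw back, do not crush the blank, and leave the lever on tighten and the other things on the bench where they are.

Things in the scene. Friction and masses are not known exactly. Their poses are not given: they have to be found in the camera images.
- clamp: The fixed ratchet clamp: steel base plate 300 x 150 x 12 mm (x -70 to +230), blue housing 80 x 80 mm to z 66 mm. Origin on the bench below the vertical pivot of handle and ratchet. Its x axis is the clamping direction (jaw, blank, stop), away from the handle; z up. A blue round head on the pivot (radius 46 mm, z 88 to 96) turns with the handle; its middle boss (radius 14) reaches z 104.
- handle (a joint): Handle angle, rad, stops at -0.75 and 0.75, rising counter-clockwise from above; at 0 the handle points along the clamp's -x. A steel bar 24 mm wide (z 84 to 96 mm) to an upright grip. Stays where left (0.25 N m). With the lever on tighten, clockwise strokes (falling angle) drive the jaw forward after up to one ratchet tooth (0.63 rad) of play, and strokes back run free; on loosen the reverse.
- grip (a point): Point on the axis of the round wooden grip at the handle's end, 150 mm from the pivot, 132 mm above the bench: an upright post, diameter 24 mm, up to z 154 mm, free all round above the bar (z 96 mm). It is rigid with the handle and does not spin.
- selector (a joint): Direction lever's angle relative to the handle, rad: -0.5 is tighten (lever swung clockwise from above), +0.5 is loosen (counter-clockwise). Stays where left; swinging it takes 1.5 to 2 N at its tip. At its end of travel it stops dead and a further push moves the handle along. A green dot on the round head marks the tighten side, a red dot the loosen side.
- selector_tip (a point): Top edge of the orange direction lever, 5 mm short of its outer end, 124 mm above the bench. The lever is an upright blade 8 mm thick, z 100 to 124 mm, on a vertical pin fixed to the handle 42 mm from the handle's pivot; at 0 it points outward along the handle. This point is 43 mm from the pin, the blade's end 48 mm.
- jaw_face (a point): Centre of the jaw's front face, 40 mm above the bench: steel plate 110 mm wide, z 16 to 64 mm, that slides along the clamp's x axis.
- jaw (a joint): Jaw travel, m, 0 at the start, positive to the stop, 10 mm per rad of driving stroke. The drive has 0.6 N m of friction, which holds the jaw when the handle is let go: a driving stroke takes about 6 N at the grip while the jaw moves freely, a free stroke about 2 N. Once the blank is tight on the stop the force climbs by about 1 N at the grip for each 15 N of clamping: +4 N is firm, +11 N too much.
- stop: Fixed blue stop block on the base plate, 30 mm along the clamp's x, 120 mm wide, 50 mm high. Origin at the centre of its underside, 12 mm above the bench; bolted at a different distance each time.
- blank: Loose blank of one dark and one light batten glued together, 44 mm thick (its x, the clamping direction) x 130 mm x 50 mm high, 0.24 kg, resting on the base plate. Origin at the centre of its underside. It starts with gaps to the jaw and to the stop, 10 to 18 mm in all.
- glue: Bystander: white glue bottle, radius 24 mm, 130 mm high, near the clamp on its -y side. Origin at the centre of its underside.
- offcut: Bystander: wood offcut 90 x 35 x 20 mm, near the clamp on its +y side. Origin at the centre of its underside.
- tape: Bystander: yellow tape roll, outer radius 45 mm, 24 mm high. Origin at the centre of its underside.
- mallet: Bystander: hammer lying flat.
- driver: Bystander: screwdriver lying flat.
- pencils: Bystander: green cup, radius 36 mm, 95 mm high. Origin at the centre of its underside.
- caster: Bystander: furniture caster, about 55 x 50 x 69 mm, standing on its plate.
Not all that is in view belongs to the job. Leave any yellow look-alike of the blank alone.

How it is judged:
By the outcome, as a careful person would: the job done as asked, in the order asked, and still so for the second after the job is handed in, with the robot touching nothing.
It also fails if it takes over 72 s, if anything falls off the work surface, if the arm or the gripper's body presses on something with over 40 N, if the wrist force passes 120 N, or if a joint passes its speed limit or range.

ROBOT

A 6-joint arm with a two-finger parallel gripper is mounted at the origin on the work surface. World frame = base frame: x ahead of the robot, y to its left, z up, the work surface at z = 0. Lengths are in mm, angles in degrees, forces in N, time in s.
With the tool pointing down it reaches from about 350 to 925 mm from the base axis. Payload 6.4 kg.
Tool frame: the origin (TCP) lies on the centre line of the jaws, within the pads' length; the fingertips stand 22 mm ahead of it and the grasp point (between the pads) lies 3 mm ahead of it; z points along the fingers, y is the direction in which the jaws open and shut (so a half turn about z gives the same grasp; the last joint's range is limited). The gripper opens to 94 mm and grips with 3 to 60 N. Pads are 16 mm wide; open, the fingers measure 119 mm over their backs; the gripper's body (75 mm by 177 mm) begins 78 mm behind the grasp point.
Start: joints at [-84.918, 14.043, 89.255, -0, 76.702, -9.975], TCP at [168.865, -627.693, 227.455] pointing down, gripper open.
Joint ranges: [-179.41, 179.41], [-58.25, 129.5], [7.25, 145.43], [-54.29, 234.29], [11.92, 165.04], [-157.13, 157.13]. Speed limits (degrees/s): [147.25, 147.25, 180, 180, 180, 180].

INTERFACE

Orientations are given as a 3x3 rotation matrix whose columns are the frame's x, y, z axes.
In Python, from rig import bot gives the robot as it stands.
- The arm moves only by the tool drive_tool, never from a script. Its argument "deltas" is a list that holds one entry, the list of rows, each a list of 7 numbers: the opening, from -1 (shut) to 1 (fully open), then the shift along the tool's x, y, z in m, then the turn, a rotation vector about the tool's x, y, z in degrees. A call has 1 to 8 rows; each row shifts and turns the commanded pose from where the row before left it, along the tool's axes as they then stand; what a row does not reach is not made up. A row lasts 1/10 s, in which the tool goes at most 50 mm and 8.59 degrees, less where a joint would pass 70% of its speed; a pose out of reach is approached as far as the arm can. A call with a gripper value outside its range is refused whole. The fingers move at their own pace and stop on an object; "squeeze" is the grip in N (left out, the last holds). Time passes only in rows, so rows that do not move let the fingers close. It gives the time, the measured TCP pose, the force and the opening at its end, in the units of the state.
- bot.state(): the state, without advancing time (a new reading comes with each control period).
- bot.read_camera(name): name is "side" or "top"; returns a dict with "color" (400x640x3 uint8, blue, green, red), "fx", "fy", "cx", "cy" (pixels), "world_to_cam" (4x4, takes a point from world to camera coordinates). Camera axes: x right, y up, looking along -z (the intrinsics and any distortion apply to the point x, -y, -z); pixel columns grow to the right and rows downward; lengths in mm; the calibration is good to about 2 mm. A picture is of the moment at which its call begins. There is no depth.
- bot.close_job(): hands the job in, once; it reports no verdict.
The state is a dict: "time": time; "joint_pos": joint angles; "joint_vel": joint speeds; "joint_torque": joint torques, N m; "tool_pos": TCP position; "orientation": TCP orientation; "contact_force": force on the tool from outside, world axes, zero at the start; "torque": the same for the moment, N m; "finger_gap": finger opening in mm.
Only numpy, scipy, OpenCV 4.12 (cv2) and the standard library are available. Lean on these libraries where they do the work, as an engineer would, in place of code of your own. Each camera call takes 0.05 s, during which the arm holds its last target.

## Working session

There is one attempt and no reset: what is moved stays moved. The work goes in short steps, Python scripts to look and compute and a tool call to move; the robot and the scene stay as the last step left them, time stands still between calls to the robot, and variables do not carry over. Pictures are saved under pics/ and viewed, and the job is handed in when it is done.

Besides the shell and the picture viewer there is one more tool, called as a command line: name --argument value ..., lists and objects as JSON in quotes. drive_tool: Moves the arm, as the interface text tells. Its arguments: {"type":"object","properties":{"deltas":{"type":"array","items":{"type":"array","items":{"type":"array","items":{"type":"number"}}}},"squeeze":{"type":"number"}},"required":["deltas"]}

```bash
mkdir -p pics; cat > h.py <<'E'
import numpy as np, cv2
from rig import bot
def cast(c,px,z):
    K=np.array([[c['fx'],0,c['cx']],[0,c['fy'],c['cy']],[0,0,1]])
    d=np.linalg.inv(K)@[px[0],px[1],1]; d=np.array([d[0],-d[1],-d[2]])
    W=np.linalg.inv(np.array(c['world_to_cam'])); o=W[:3,3]; r=W[:3,:3]@d
    return o+r*(z-o[2])/r[2]
def proj(c,p):
    q=np.array(c['world_to_cam'])@[*p,1]; return np.array([c['cx']+c['fx']*q[0]/-q[2], c['cy']+c['fy']*q[1]/q[2]])
E
python3 - <<'E'
from h import *
for n in ['top','side']:
    c=bot.read_camera(n); cv2.imwrite(f'pics/{n}0.png',c['color']); print(n,{k:v for k,v in c.items() if k!='color'})
print(bot.state())
E
```

```text
top {'fx': 500.4467920178951, 'fy': 500.4467920178951, 'cx': 321.04115133062874, 'cy': 198.16178240229144, 'world_to_cam': array([[-1.54840290e-03, -9.99990531e-01, -4.06700064e-03,
        -1.80275973e+01],
       [ 9.94395005e-01, -1.96966714e-03,  1.05710428e-01,
        -5.79980151e+02],
       [-1.05717438e-01, -3.88052279e-03,  9.94388639e-01,
        -1.52154552e+03],
       [ 0.00000000e+00,  0.00000000e+00,  0.00000000e+00,
         1.00000000e+00]])}
side {'fx': 375.5697398358884, 'fy': 375.5697398358884, 'cx': 318.72607884258025, 'cy': 202.61467644347232, 'world_to_cam': array([[-9.07837385e-01, -4.19322409e-01,  5.26843582e-06,
         5.29771614e+02],
       [ 3.04266709e-01, -6.58731951e-01,  6.88108993e-01,
        -2.62783782e+02],
       [-2.88536050e-01,  6.24692672e-01,  7.25607341e-01,
        -9.43212758e+02],
       [ 0.00000000e+00,  0.00000000e+00,  0.00000000e+00,
         1.00000000e+00]])}
{'time': 0.1, 'joint_pos': array([-8.49184564e+01,  1.40789538e+01,  8.93152321e+01,  9.00240219e-04,
        7.67027065e+01, -9.97553137e+00]), 'joint_vel': array([-0.02926061, -0.08388906, -0.25718177, -0.01167111, -0.01345992,
        0.04746928]), 'joint_torque': array([-2.51023839e-04, -4.16913128e+01, -3.15526307e+01,  6.86643622e-02,
        3.09784350e-02, -5.97469057e-05]), 'tool_pos': array([ 168.81974642, -627.18889995,  226.49380061]), 'orientation': array([[ 9.65668488e-01,  2.59777505e-01, -1.34555019e-04],
       [ 2.59777358e-01, -9.65667066e-01,  1.68579966e-03],
       [ 3.07997480e-04, -1.66287796e-03, -9.99998570e-01]]), 'contact_force': array([-0.40506908,  0.61331066, -0.52524299]), 'torque': array([ 0.05899488, -0.04597945, -0.05454701]), 'finger_gap': 93.92830783201508}
```

View pics/top0.png

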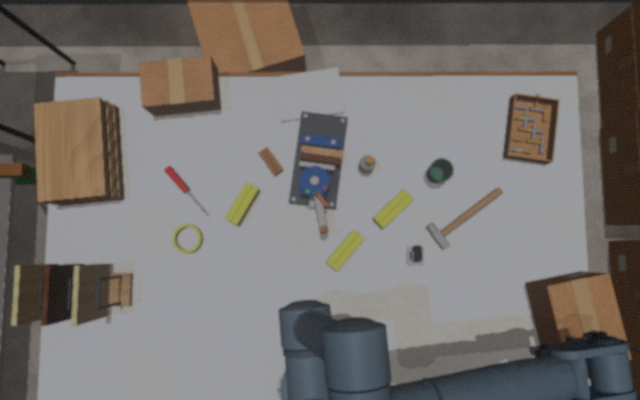

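View pics/side0.png

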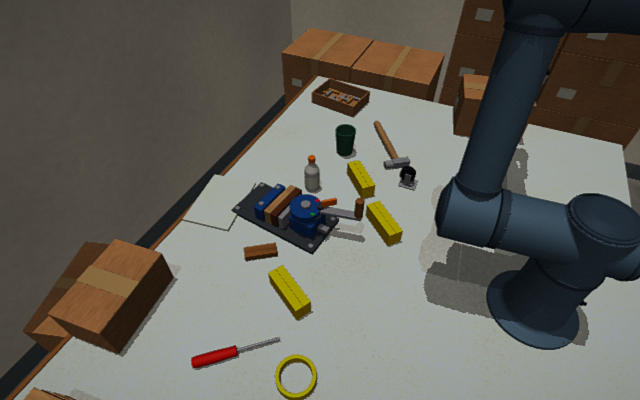

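The clamp is at about (315,175) in the top view and (300,215) in the side view. Its handle runs to the grip at top (323,230) and side (360,208). There are three yellow look-alikes at top (242,203), (393,209) and (345,250). I'll check close crops next.

```bash
python3 - <<'E'
from h import *
t=cv2.imread('pics/top0.png');s=cv2.imread('pics/side0.png')
cv2.imwrite('pics/tc.png',cv2.resize(t[100:250,260:390],None,fx=4,fy=4,interpolation=cv2.INTER_CUBIC)[:600])
cv2.imwrite('pics/sc.png',cv2.resize(s[170:260,225:385],None,fx=5,fy=5,interpolation=cv2.INTER_CUBIC))
E
```

```text
(no output)
```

View pics/tc.png

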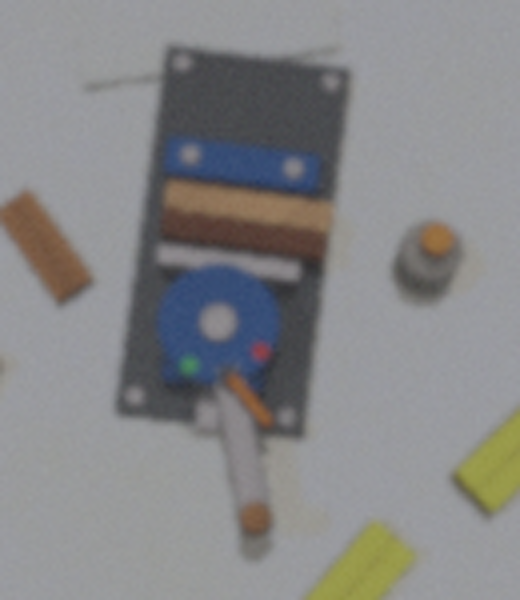

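View pics/sc.png

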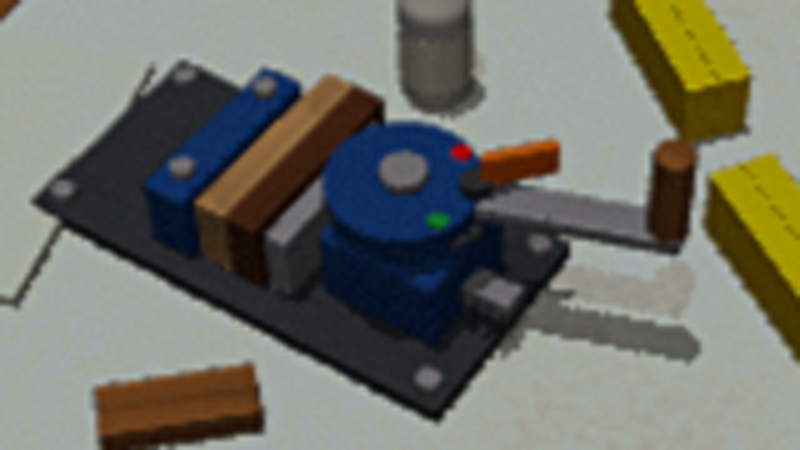

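The crop confirms the choice. In it the boss is at (218,321), the grip at (256,516) and the orange lever at (230,372) to (270,422) on the red side, which is loosen. The base bolts are at (182,62), (331,82), (135,397) and (286,416).

```bash
python3 - <<'E'
from h import *
c=bot.read_camera('top');s=bot.read_camera('side')
f=lambda p,z:cast(c,(260+p[0]/4-.4,100+p[1]/4-.4),z)
g=lambda p,z:cast(s,(225+p[0]/5-.4,170+p[1]/5-.4),z)
P=dict(boss=((218,320),(404,172),104),grip=((256,514),(674,150),154),levend=((269,421),(556,145),124))
for k,(a,b,z) in P.items(): print(k,f(a,z).round(1),g(b,z).round(1))
B=[f(p,14) for p in [(182,62),(331,82),(135,397),(286,416)]]
Bs=[g(p,14) for p in [(62,187),(185,73),(428,377),(540,243)]]
print(np.round(B,1).tolist(),np.round(Bs,1).tolist())
for b in (B,Bs):
    d=b[0]-b[2]+b[1]-b[3]; print('axis deg',np.degrees(np.arctan2(d[1],d[0])))
# masks
for n,cc in (('top',c),('side',s)):
    h=cv2.cvtColor(cc['color'],cv2.COLOR_BGR2HSV)
    x0,y0,x1,y1=(300,170,345,215) if n=='top' else (315,190,345,215)
    m=cv2.inRange(h,(5,140,90),(16,255,255)); r=np.argwhere(m[y0:y1,x0:x1])+[y0,x0]
    print(n,len(r),r.min(0),r.max(0),r.mean(0))
E
```

```text
boss [627.6   1.2 104. ] [622.9   3.3 104. ]
grip [481.4 -26.7 154. ] [479.  -28.8 154. ]
levend [550.4 -36.3 124. ] [547.3 -33.4 124. ]
[[848.5, 31.5, 14.0], [831.8, -87.3, 14.0], [579.7, 67.8, 14.0], [564.5, -50.5, 14.0]] [[848.6, 28.2, 14.0], [832.0, -91.6, 14.0], [580.0, 65.1, 14.0], [562.3, -53.5, 14.0]]
axis deg -7.776264193663638
axis deg -7.932936795434346
top 9 [196 319] [205 326] [201.11111111 323.22222222]
side 47 [198 321] [205 336] [200.38297872 328.9787234 ]
```

drive_tool --deltas '[[[-1,0.0328,-0.0276,0,0,0,0],[-1,0.0328,-0.0276,0,0,0,0],[-1,0.0328,-0.0276,0,0,0,0],[-1,0.0328,-0.0276,0,0,0,0],[-1,0.0328,-0.0276,0,0,0,0],[-1,0.0328,-0.0276,0,0,0,0],[-1,0.0328,-0.0276,0,0,0,0],[-1,0.0328,-0.0276,0,0,0,0]]]' --squeeze 5

```text
time: 1.0
tool_pos: [365.5, -344.7, 227.4]
orientation: [[0.966, 0.259, 0.0], [0.259, -0.966, -0.0], [0.0, 0.0, -1.0]]
contact_force: [0.6, -0.0, -1.0]
finger_gap: 33.2
```

drive_tool --deltas '[[[-1,0.0328,-0.0276,0,0,0,0],[-1,0.0328,-0.0276,0,0,0,0],[-1,0.0328,-0.0276,0,0,0,0],[-1,0.0328,-0.0276,0,0,0,0],[-1,0.0328,-0.0276,0,0,0,0],[-1,0.0328,-0.0276,0,0,0,0],[-1,0.0328,-0.0276,0,0,0,0],[-1,0.0328,-0.0276,0,0,0,0]]]'

```text
time: 1.8
tool_pos: [561.6, -63.2, 227.4]
orientation: [[0.966, 0.26, -0.0], [0.26, -0.966, -0.0], [-0.0, 0.0, -1.0]]
contact_force: [-0.1, -0.7, -0.1]
finger_gap: 0.4
```

drive_tool --deltas '[[[-1,0,0,0,0,0,3.9],[-1,0,0,0,0,0,0],[-1,0,0,0,0,0,0],[-1,0,0,0,0,0,0]]]'

```text
time: 2.2
tool_pos: [560.6, -65.6, 227.4]
orientation: [[0.981, 0.193, -0.0], [0.193, -0.981, -0.0], [-0.0, -0.0, -1.0]]
contact_force: [-0.1, 0.3, -0.4]
finger_gap: 0.4
```

```bash
python3 - <<'E'
from h import *
s=bot.state(); print(s)
for n in ['top','side']:
    c=bot.read_camera(n); cv2.imwrite(f'pics/{n}1.png',c['color'])
E
```

```text
{'time': 2.2, 'joint_pos': array([-1.81797315e+01,  2.63937240e+00,  1.01957714e+02, -2.44330557e-03,
        7.54095348e+01,  6.06849451e+01]), 'joint_vel': array([-0.15302221, -0.03229325, -0.02526311,  0.03892915,  0.03779646,
        0.30401805]), 'joint_torque': array([ 3.30745205e-01, -3.31197381e+01, -3.13056779e+01,  5.82934613e-02,
       -5.63059829e-02, -6.93487542e-03]), 'tool_pos': array([560.57872121, -65.58437088, 227.40740424]), 'orientation': array([[ 9.81171703e-01,  1.93137447e-01, -1.22672145e-04],
       [ 1.93137448e-01, -9.81171711e-01, -3.15230149e-06],
       [-1.20971265e-04, -2.05996359e-05, -9.99999992e-01]]), 'contact_force': array([-0.12288063,  0.34393878, -0.43255309]), 'torque': array([ 0.00877095, -0.05827466, -0.02362628]), 'finger_gap': 0.43557865327114936}
```

drive_tool --deltas '[[[-1,0,0,0.04,0,0,0],[-1,0,0,0.04,0,0,0],[-1,0,0,0.019,0,0,0],[-1,0,0,0,0,0,0],[-1,0,0,0,0,0,0]]]'

```text
time: 2.8
tool_pos: [561.2, -65.4, 129.1]
orientation: [[0.981, 0.193, 0.001], [0.193, -0.981, -0.0], [0.001, 0.0, -1.0]]
contact_force: [-0.1, -0.8, -0.1]
finger_gap: 0.8
```

```bash
python3 - <<'E'
from h import *
s=bot.state(); print(s['tool_pos'],s['contact_force'])
for n in ['top','side']:
    c=bot.read_camera(n)['color']
    cr=c[100:250,260:400] if n=='top' else c[150:260,225:400]
    cv2.imwrite(f'pics/{n}2.png',cv2.resize(cr,None,fx=4,fy=4,interpolation=cv2.INTER_CUBIC))
E
```

```text
[561.21335544 -65.43402092 129.14962186] [-0.06360858 -0.79531358 -0.05602122]
```

View pics/side2.png

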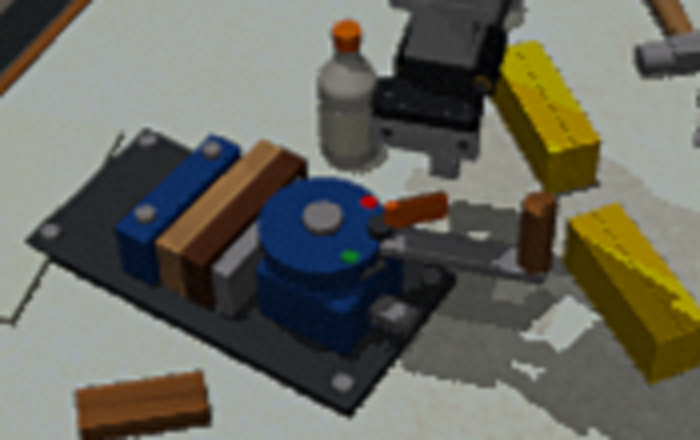

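The closed fingertip (crop 440,172) stands on the red side of the lever, clear of the bottle. I'll push the lever towards green.

drive_tool --deltas '[[[-1,0,-0.005,0,0,0,0],[-1,0,-0.005,0,0,0,0],[-1,0,-0.005,0,0,0,0],[-1,0,-0.005,0,0,0,0],[-1,0,-0.005,0,0,0,0]]]'

```text
time: 3.4
tool_pos: [555.9, -40.2, 128.5]
orientation: [[0.981, 0.194, -0.0], [0.194, -0.981, -0.001], [-0.0, 0.001, -1.0]]
contact_force: [-0.7, -2.3, -0.4]
finger_gap: 0.3
```

drive_tool --deltas '[[[-1,0,-0.005,0,0,0,0],[-1,0,-0.005,0,0,0,0],[-1,0,-0.005,0,0,0,0]]]'

```text
time: 3.7
tool_pos: [552.9, -25.5, 128.4]
orientation: [[0.981, 0.194, -0.001], [0.194, -0.981, -0.001], [-0.001, 0.001, -1.0]]
contact_force: [-1.9, -2.8, -0.3]
finger_gap: 0.6
```

drive_tool --deltas '[[[-1,0,-0.003,0,0,0,0],[-1,0,-0.003,0,0,0,0],[-1,0,0,0,0,0,0]]]'

```text
time: 4.0
tool_pos: [552.0, -19.3, 128.4]
orientation: [[0.981, 0.194, 0.0], [0.194, -0.981, 0.001], [0.0, -0.001, -1.0]]
contact_force: [-0.5, -0.6, 0.4]
finger_gap: 0.7
```

```bash
python3 - <<'E'
from h import *
s=bot.state(); print(s['tool_pos'],s['contact_force'])
for n in ['top','side']:
    c=bot.read_camera(n)['color']
    cr=c[100:250,260:400] if n=='top' else c[150:260,225:400]
    cv2.imwrite(f'pics/{n}3.png',cv2.resize(cr,None,fx=4,fy=4,interpolation=cv2.INTER_CUBIC))
E
```

```text
[551.98609227 -19.27321478 128.35983838] [-0.47136656 -0.59543672  0.44429352]
```

View pics/side3.png

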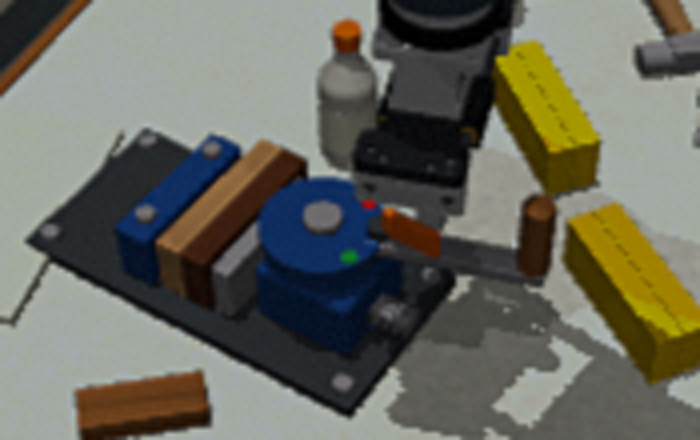

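The lever has swung past the handle's line but isn't clearly at its end yet. I'll keep pushing.

drive_tool --deltas '[[[-1,0,-0.003,0,0,0,0],[-1,0,-0.002,0,0,0,0],[-1,0,0,0,0,0,0]]]'

```text
time: 4.4
tool_pos: [551.4, -14.9, 128.7]
orientation: [[0.981, 0.194, 0.001], [0.194, -0.981, -0.0], [0.001, 0.0, -1.0]]
contact_force: [0.1, -1.5, -0.2]
finger_gap: 0.4
```

drive_tool --deltas '[[[-1,0,-0.003,0,0,0,0],[-1,0,-0.002,0,0,0,0]]]'

```text
time: 4.6
tool_pos: [551.1, -11.7, 128.9]
orientation: [[0.981, 0.194, 0.003], [0.194, -0.981, -0.004], [0.002, 0.005, -1.0]]
contact_force: [2.6, -11.2, -2.2]
finger_gap: 0.8
```

```bash
python3 - <<'E'
from h import *
s=bot.state(); print(s['tool_pos'],s['contact_force'])
for n in ['top','side']:
    c=bot.read_camera(n)['color']
    cr=c[100:250,260:400] if n=='top' else c[150:260,225:400]
    cv2.imwrite(f'pics/{n}4.png',cv2.resize(cr,None,fx=4,fy=4,interpolation=cv2.INTER_CUBIC))
E
```

```text
[551.0576566  -11.68190753 128.92411959] [  2.62102813 -11.18518185  -2.18625007]
```

View pics/side4.png

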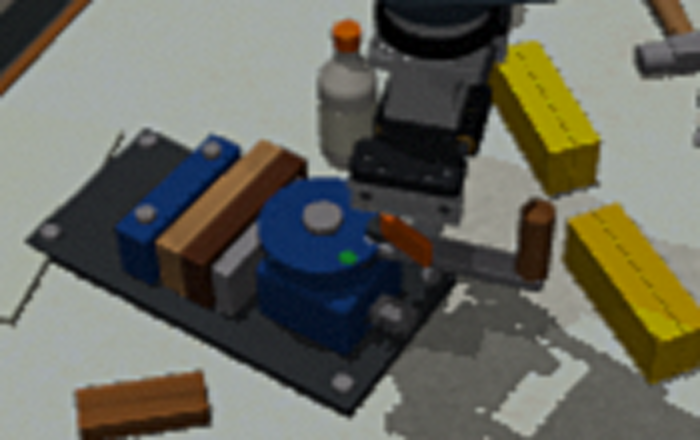

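Force jumped to 11 N with the lever on the green side, so it is at its end stop. I'll back off, lift and check.

drive_tool --deltas '[[[-1,0,0.01,0,0,0,0],[-1,0,0.02,0,0,0,0],[-1,0,0.02,-0.02,0,0,0],[0,0,0.02,-0.04,0,0,0],[0,-0.02,0.03,-0.01,0,0,0],[0,-0.03,0.03,0,0,0,0],[0,-0.03,0.03,0,0,0,0],[0,0,0,0,0,0,0]]]'

```text
time: 5.5
tool_pos: [500.7, -185.2, 198.5]
orientation: [[0.982, 0.188, -0.0], [0.188, -0.982, 0.001], [-0.0, -0.001, -1.0]]
contact_force: [0.4, 0.8, -0.0]
finger_gap: 37.3
```

```bash
python3 - <<'E'
from h import *
s=bot.state(); print(s['tool_pos'],s['contact_force'])
for n in ['top','side']:
    c=bot.read_camera(n)['color']; cv2.imwrite(f'pics/{n}5f.png',c)
    cr=c[100:250,260:400] if n=='top' else c[150:260,225:400]
    cv2.imwrite(f'pics/{n}5.png',cv2.resize(cr,None,fx=4,fy=4,interpolation=cv2.INTER_CUBIC))
E
```

```text
[ 500.67141664 -185.15478539  198.48808475] [ 0.40510378  0.77988655 -0.03134984]
```

View pics/side5.png

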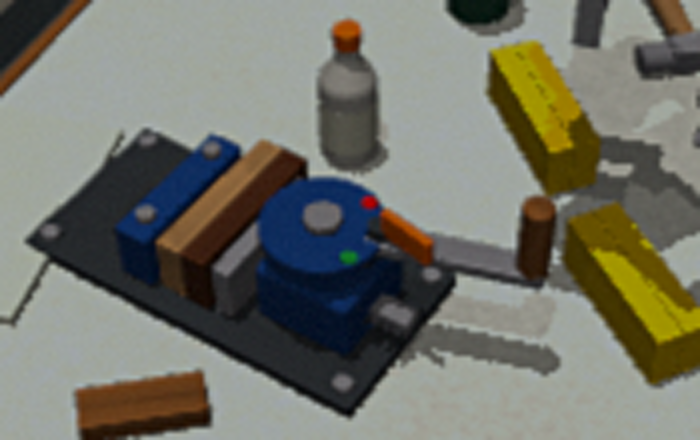

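View pics/top5.png

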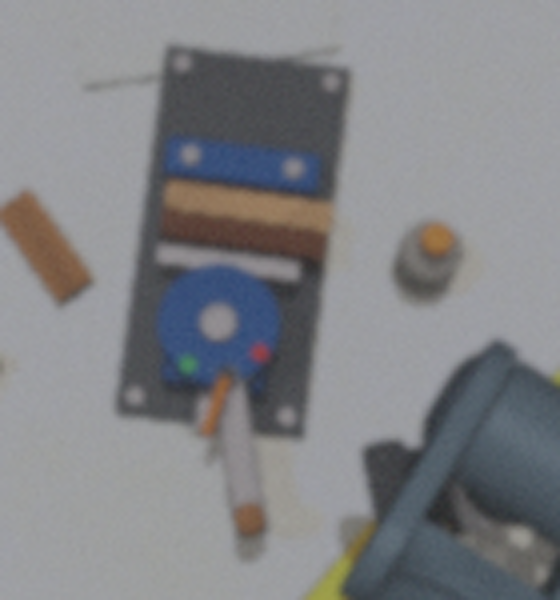

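The lever now points to the green (tighten) side, from crop (230,372) to (207,432). The handle has barely moved, with the grip at (250,516). Next I'll measure the grip and fetch it.

```bash
python3 - <<'E'
from h import *
c=bot.read_camera('top');s=bot.read_camera('side')
a=cast(c,(260+250/4-.4,100+515/4-.4),154); b=cast(s,(225+538/4-.4,150+206/4-.4),154)
print(a,b)
p=np.array([626,1.2]); G=(a+b)[:2]/2; d=G-p; ang=np.degrees(np.arctan2(d[1],d[0]))%360; th=ang-172.15
print(np.hypot(*d),ang,th,np.radians(th))
G=p+150*np.array([np.cos(np.radians(ang)),np.sin(np.radians(ang))]);print(G)
st=bot.state();R=st['orientation'];print(st['tool_pos'],R.T@(np.array([*G,198.5])-st['tool_pos']),np.degrees(np.arctan2(R[1,0],R[0,0])))
E
```

```text
[480.74472318 -22.40115227 154.        ] [477.83598236 -23.36861996 154.        ]
148.67347554040916 189.3229177608177 17.172917760817683 0.2997239571004806
[477.98135038 -23.09978114]
[ 502.8368972  -181.66038638  198.35446329] [ 6.40280860e+00 -1.60369226e+02  1.94743542e-02] 11.195370955712773
```

drive_tool --deltas '[[[0.2,0.001,-0.04,0,0,0,0],[0.2,0.002,-0.04,0,0,0,0],[0.2,0.002,-0.04,0,0,0,0],[0.2,0.0014,-0.0404,0,0,0,0],[0.2,0,0,0,0,0,1.9],[0.2,0,0,0,0,0,0],[0.2,0,0,0,0,0,0]]]'

```text
time: 6.4
tool_pos: [478.1, -23.2, 198.5]
orientation: [[0.987, 0.163, 0.0], [0.163, -0.987, 0.0], [0.0, -0.0, -1.0]]
contact_force: [1.1, -0.0, -1.0]
finger_gap: 56.4
```

```bash
python3 - <<'E'
from h import *
s=bot.state(); print(s['tool_pos'],s['contact_force'],s['finger_gap'])
c=bot.read_camera('side')['color']
cv2.imwrite('pics/side6.png',cv2.resize(c[150:260,225:400],None,fx=4,fy=4,interpolation=cv2.INTER_CUBIC))
E
```

```text
[478.08284684 -23.19947437 198.53336044] [ 1.10782546 -0.01783682 -0.98718446] 56.386439653828596
```

View pics/side6.png

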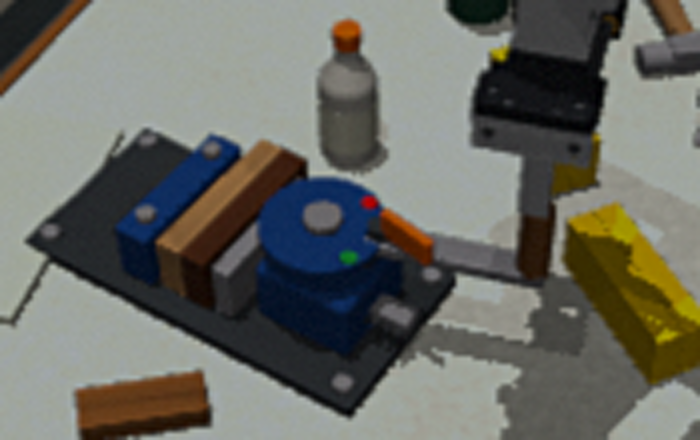

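The open fingers stand over the grip (crop 538,190). I'll lower and close lightly.

drive_tool --deltas '[[[0.2,0,0,0.02,0,0,0],[0.2,0,0,0.02,0,0,0],[0.2,0,0,0.023,0,0,0],[0.2,0,0,0,0,0,0]]]'

```text
time: 6.85
tool_pos: [475.7, -23.8, 132.4]
orientation: [[0.987, 0.16, -0.007], [0.16, -0.987, 0.002], [-0.006, -0.003, -1.0]]
contact_force: [-1.1, 1.2, 0.2]
finger_gap: 56.3
```

drive_tool --deltas '[[[-1,0,0,0,0,0,0],[-1,0,0,0,0,0,0],[-1,0,0,0,0,0,0],[-1,0,0,0,0,0,0],[-1,0,0,0,0,0,0],[-1,0,0,0,0,0,0]]]' --squeeze 12

```text
time: 7.45
tool_pos: [478.3, -23.9, 136.2]
orientation: [[0.987, 0.161, 0.001], [0.161, -0.987, -0.0], [0.001, 0.0, -1.0]]
contact_force: [-0.3, 0.6, 3.5]
finger_gap: 23.7
```

Gripped (gap 23.7 mm on the 24 mm post). First driving stroke is clockwise: the tool goes along -y and turns +z.

drive_tool --deltas '[[[-1,0.0004,-0.0105,0,0,0,4],[-1,0.0004,-0.0105,0,0,0,4],[-1,0.0004,-0.0105,0,0,0,4],[-1,0.0004,-0.0105,0,0,0,4]]]'

```text
time: 7.85
tool_pos: [477.0, 17.1, 136.2]
orientation: [[0.993, -0.12, -0.0], [-0.12, -0.993, -0.003], [-0.0, 0.003, -1.0]]
contact_force: [-3.3, -6.4, 3.5]
finger_gap: 24.0
```

drive_tool --deltas '[[[-1,0.0004,-0.0105,0,0,0,4],[-1,0.0004,-0.0105,0,0,0,4],[-1,0.0004,-0.0105,0,0,0,4],[-1,0.0004,-0.0105,0,0,0,4]]]'

```text
time: 8.25
tool_pos: [487.3, 58.0, 136.2]
orientation: [[0.921, -0.389, -0.002], [-0.389, -0.921, -0.002], [-0.001, 0.003, -1.0]]
contact_force: [-5.8, -4.4, 7.0]
finger_gap: 23.8
```

drive_tool --deltas '[[[-1,0.0004,-0.0105,0,0,0,4],[-1,0.0004,-0.0105,0,0,0,4],[-1,0.0004,-0.0105,0,0,0,4],[-1,0.0004,-0.0105,0,0,0,4]]]'

```text
time: 8.65
tool_pos: [508.4, 94.4, 136.2]
orientation: [[0.778, -0.628, -0.004], [-0.628, -0.778, -0.001], [-0.002, 0.003, -1.0]]
contact_force: [-8.0, -2.5, 9.1]
finger_gap: 23.9
```

```bash
cat >> h.py <<'E'
def th():
    s=bot.state(); R=s['orientation']; G=s['tool_pos']; d=G[:2]-np.array([626,1.2])
    a=np.degrees(np.arctan2(d[1],d[0]))%360
    u=np.array([*d,0])/np.hypot(*d); t=np.array([u[1],-u[0],0])
    tool=np.degrees(np.arctan2(R[1,0],R[0,0]))
    F=s['contact_force']
    print('t',s['time'],'theta',round(np.radians(a-172.15),3),'r',round(np.hypot(*d),1),'tool-handle deg',round(tool-(a-180),2),'z',round(G[2],1),'F tang(resisting cw)',round(-F@t,2),'F rad',round(F@u,2),'gap',round(s['finger_gap'],1))
E
python3 - <<'E'
from h import *
th()
for n in ['top','side']:
    c=bot.read_camera(n)['color']
    cr=c[100:250,260:400] if n=='top' else c[150:260,225:400]
    cv2.imwrite(f'pics/{n}7.png',cv2.resize(cr,None,fx=4,fy=4,interpolation=cv2.INTER_CUBIC))
E
```

```text
t 8.65 theta -0.533 r 150.1 tool-handle deg -0.48 z 136.2 F tang(resisting cw) 6.94 F rad 4.74 gap 23.9
```

View pics/side7.png

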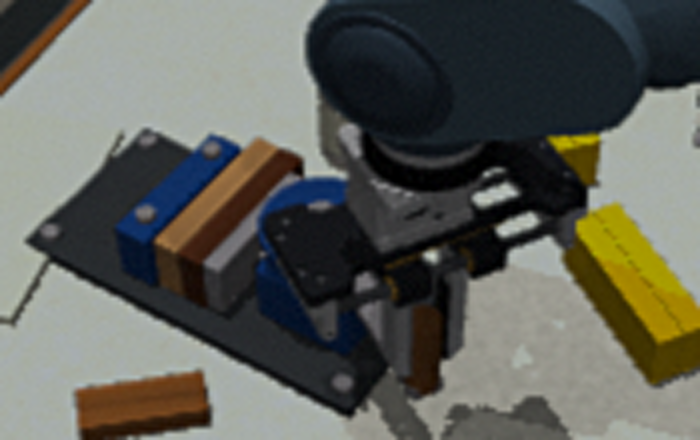

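drive_tool --deltas '[[[-1,0.0004,-0.0105,0,0,0,4],[-1,0.0004,-0.0105,0,0,0,4],[-1,0,0,0,0,0,0]]]'

```text
time: 9.05
tool_pos: [523.6, 110.6, 136.1]
orientation: [[0.685, -0.729, -0.002], [-0.729, -0.685, 0.0], [-0.001, 0.001, -1.0]]
contact_force: [-4.9, 2.2, 6.1]
finger_gap: 23.7
```

```bash
python3 - <<'E'
from h import *
th()
for n in ['top','side']:
    c=bot.read_camera(n)['color']
    cr=c[100:250,260:400] if n=='top' else c[150:260,225:400]
    cv2.imwrite(f'pics/{n}8.png',cv2.resize(cr,None,fx=4,fy=4,interpolation=cv2.INTER_CUBIC))
E
```

```text
t 9.05 theta -0.681 r 149.9 tool-handle deg 0.11 z 136.1 F tang(resisting cw) 2.06 F rad 4.95 gap 23.7
```

View pics/top8.png

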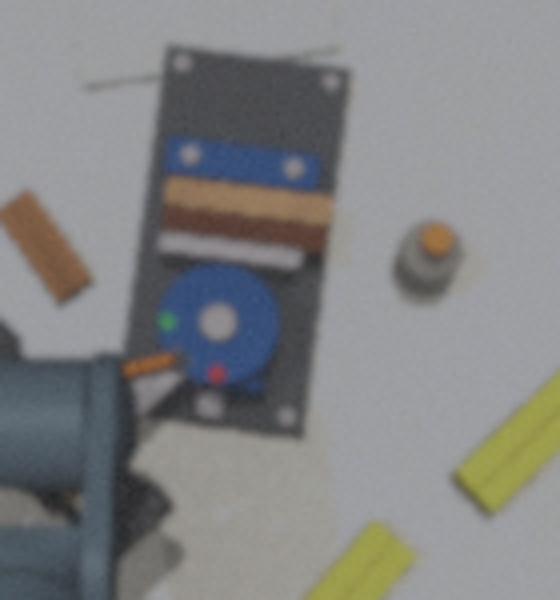

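View pics/side8.png

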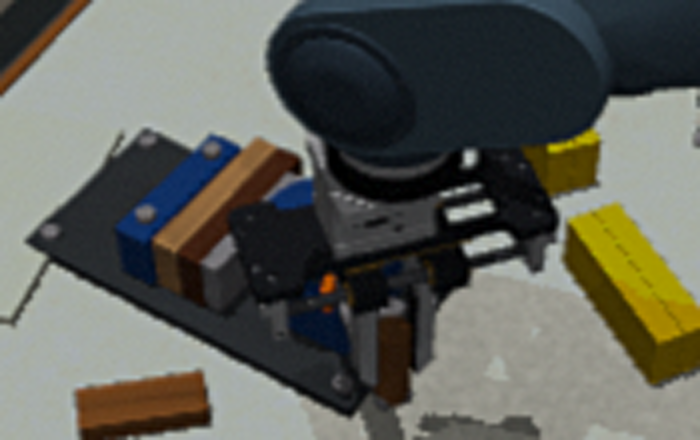

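The jaw has closed on the blank and moved it towards the stop, and the lever is still on tighten. Now the free stroke back.

drive_tool --deltas '[[[-1,0.0004,0.0105,0,0,0,-4],[-1,0.0004,0.0105,0,0,0,-4],[-1,0.0004,0.0105,0,0,0,-4],[-1,0.0004,0.0105,0,0,0,-4],[-1,0.0004,0.0105,0,0,0,-4],[-1,0.0004,0.0105,0,0,0,-4],[-1,0.0004,0.0105,0,0,0,-4]]]'

```text
time: 9.85
tool_pos: [484.2, 48.8, 136.1]
orientation: [[0.948, -0.318, -0.0], [-0.318, -0.948, 0.001], [-0.001, -0.001, -1.0]]
contact_force: [-1.0, 3.9, 4.9]
finger_gap: 24.0
```

drive_tool --deltas '[[[-1,0.0004,0.0105,0,0,0,-4],[-1,0.0004,0.0105,0,0,0,-4],[-1,0.0004,0.0105,0,0,0,-4],[-1,0.0004,0.0105,0,0,0,-4],[-1,0.0004,0.0105,0,0,0,-4],[-1,0.0004,0.0105,0,0,0,-4],[-1,0.0004,0.0105,0,0,0,-4]]]'

```text
time: 10.55
tool_pos: [478.7, -24.1, 136.1]
orientation: [[0.986, 0.164, 0.0], [0.164, -0.986, 0.001], [0.0, -0.001, -1.0]]
contact_force: [-1.2, 4.0, 3.3]
finger_gap: 24.1
```

drive_tool --deltas '[[[-1,0.0004,0.0105,0,0,0,-4],[-1,0.0004,0.0105,0,0,0,-4],[-1,0.0004,0.0105,0,0,0,-4],[-1,0.0004,0.0105,0,0,0,-4],[-1,0.0004,0.0105,0,0,0,-4],[-1,0,0,0,0,0,0],[-1,0,0,0,0,0,0]]]'

```text
time: 11.25
tool_pos: [496.6, -73.6, 136.1]
orientation: [[0.873, 0.488, 0.001], [0.488, -0.873, -0.001], [0.001, 0.001, -1.0]]
contact_force: [1.5, 0.8, 3.7]
finger_gap: 23.6
```

```bash
python3 - <<'E'
from h import *
th()
for n in ['top','side']:
    c=bot.read_camera(n)['color']
    cr=c[100:250,260:400] if n=='top' else c[150:260,225:400]
    cv2.imwrite(f'pics/{n}9.png',cv2.resize(cr,None,fx=4,fy=4,interpolation=cv2.INTER_CUBIC))
E
```

```text
t 11.25 theta 0.661 r 149.5 tool-handle deg -0.86 z 136.1 F tang(resisting cw) 0.03 F rad -1.66 gap 23.6
```

View pics/top9.png

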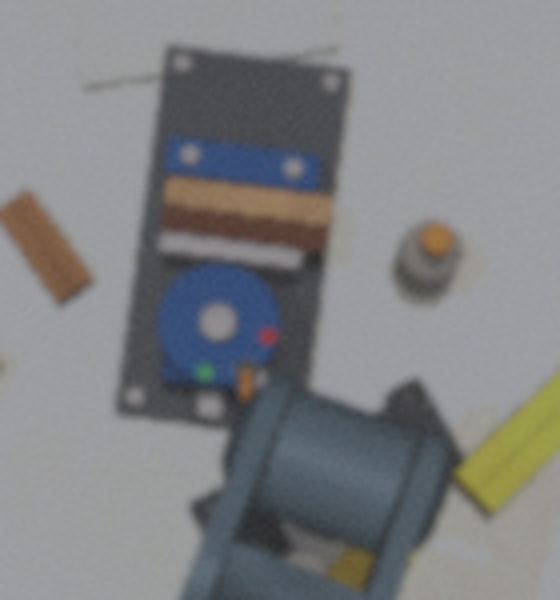

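View pics/side9.png

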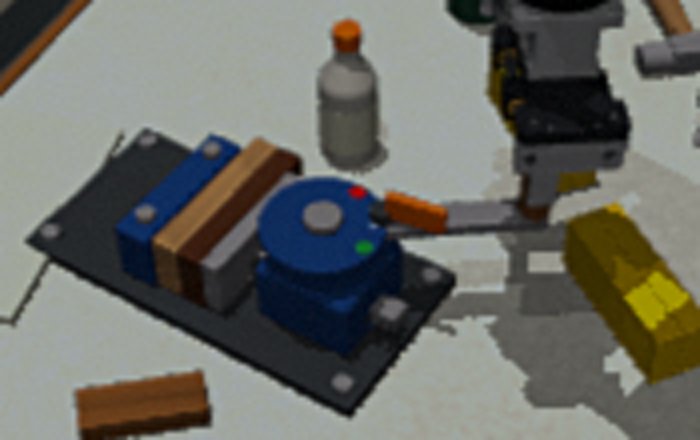

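The jaw stayed put on the return and the lever is still on tighten. Second driving stroke, watching the force.

drive_tool --deltas '[[[-1,0.0004,-0.0105,0,0,0,4],[-1,0.0004,-0.0105,0,0,0,4],[-1,0.0004,-0.0105,0,0,0,4]]]'

```text
time: 11.65
tool_pos: [483.9, -45.2, 136.0]
orientation: [[0.956, 0.293, 0.001], [0.293, -0.956, -0.003], [0.0, 0.003, -1.0]]
contact_force: [0.8, -6.0, 2.6]
finger_gap: 24.2
```

```bash
python3 -c "
from h import *
th()"
```

```text
t 11.65 theta 0.453 r 149.5 tool-handle deg -1.01 z 136.0 F tang(resisting cw) 5.94 F rad 1.15 gap 24.2
```

drive_tool --deltas '[[[-1,0.0002,-0.0079,0,0,0,3],[-1,0.0002,-0.0079,0,0,0,3],[-1,0.0002,-0.0079,0,0,0,3]]]'

```text
time: 11.95
tool_pos: [478.3, -22.2, 135.9]
orientation: [[0.99, 0.141, 0.0], [0.141, -0.99, -0.003], [-0.0, 0.003, -1.0]]
contact_force: [-0.0, -5.8, 4.6]
finger_gap: 23.6
```

```bash
python3 -c "
from h import *
th()"
```

```text
t 11.95 theta 0.294 r 149.5 tool-handle deg -0.88 z 135.9 F tang(resisting cw) 5.71 F rad 0.91 gap 23.6
```

drive_tool --deltas '[[[-1,0.0001,-0.0052,0,0,0,2],[-1,0.0001,-0.0052,0,0,0,2],[-1,0.0001,-0.0052,0,0,0,2]]]'

```text
time: 12.25
tool_pos: [476.7, -6.7, 135.9]
orientation: [[0.999, 0.038, -0.001], [0.038, -0.999, -0.003], [-0.001, 0.003, -1.0]]
contact_force: [-1.3, -5.9, 5.1]
finger_gap: 23.7
```

```bash
python3 -c "
from h import *
th()"
```

```text
t 12.25 theta 0.19 r 149.5 tool-handle deg -0.85 z 135.9 F tang(resisting cw) 5.8 F rad 1.59 gap 23.7
```

Steady at 5.8 N, which is the free-jaw baseline. I'll go on in small increments.

drive_tool --deltas '[[[-1,0.0001,-0.0052,0,0,0,2],[-1,0.0001,-0.0052,0,0,0,2]]]'

```text
time: 12.45
tool_pos: [476.5, 3.7, 135.9]
orientation: [[0.999, -0.032, -0.001], [-0.032, -0.999, -0.003], [-0.001, 0.003, -1.0]]
contact_force: [-3.9, -5.9, 6.7]
finger_gap: 23.8
```

```bash
python3 - <<'E'
from h import *
th()
for n in ['top','side']:
    c=bot.read_camera(n)['color']
    cr=c[120:180,280:360] if n=='top' else c[170:240,235:320]
    cv2.imwrite(f'pics/{n}10.png',cv2.resize(cr,None,fx=8,fy=8,interpolation=cv2.INTER_CUBIC))
E
```

```text
t 12.45 theta 0.12 r 149.5 tool-handle deg -0.87 z 135.9 F tang(resisting cw) 6.0 F rad 3.77 gap 23.8
```

View pics/top10.png

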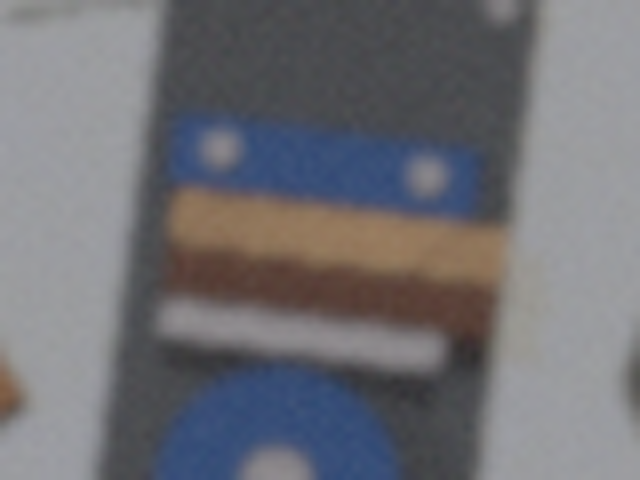

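View pics/side10.png

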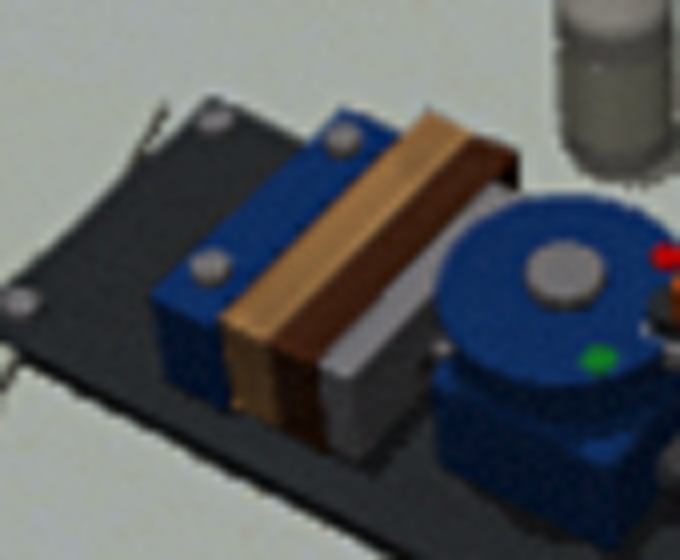

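The blank looks nearly on the stop. From here I'll use 1° rows.

drive_tool --deltas '[[[-1,0,-0.0026,0,0,0,1],[-1,0,-0.0026,0,0,0,1]]]'

```text
time: 12.75
tool_pos: [476.6, 8.3, 135.9]
orientation: [[0.998, -0.066, -0.002], [-0.066, -0.998, -0.005], [-0.001, 0.005, -1.0]]
contact_force: [-3.1, -8.6, 5.5]
finger_gap: 23.8
```

```bash
python3 -c "
from h import *
th()"
```

```text
t 12.75 theta 0.09 r 149.6 tool-handle deg -1.06 z 135.9 F tang(resisting cw) 8.73 F rad 2.71 gap 23.8
```

drive_tool --deltas '[[[-1,0,-0.0026,0,0,0,1],[-1,0,-0.0026,0,0,0,1]]]'

```text
time: 12.95
tool_pos: [476.9, 13.0, 135.8]
orientation: [[0.995, -0.1, -0.002], [-0.1, -0.995, -0.006], [-0.001, 0.006, -1.0]]
contact_force: [-4.8, -10.7, 6.5]
finger_gap: 23.8
```

```bash
python3 -c "
from h import *
th()"
```

```text
t 12.95 theta 0.058 r 149.6 tool-handle deg -1.24 z 135.8 F tang(resisting cw) 11.03 F rad 3.91 gap 23.8
```

drive_tool --deltas '[[[-1,0,-0.0026,0,0,0,1],[-1,0,-0.0026,0,0,0,1]]]'

```text
time: 13.15
tool_pos: [477.4, 17.8, 135.8]
orientation: [[0.991, -0.135, -0.002], [-0.135, -0.991, -0.007], [-0.002, 0.007, -1.0]]
contact_force: [-4.9, -12.1, 5.6]
finger_gap: 23.9
```

```bash
python3 -c "
from h import *
th()"
```

```text
t 13.15 theta 0.026 r 149.6 tool-handle deg -1.4 z 135.8 F tang(resisting cw) 12.53 F rad 3.53 gap 23.9
```

The force rose in a line to 12.5 N, which is +6.7 N over the free baseline (about 100 N of clamping). That is firm and below the crush limit, so I'll hold, release, rise and check.

drive_tool --deltas '[[[-1,0,0,0,0,0,0],[0.2,0,0,0,0,0,0],[0.2,0,0,0,0,0,0],[0.2,0,0,0,0,0,0],[0.2,0,0,0,0,0,0],[0.2,0,0,-0.02,0,0,0],[0.2,0,0,-0.03,0,0,0],[0.2,0,0,-0.04,0,0,0]]]'

```text
time: 13.95
tool_pos: [476.0, 21.1, 223.8]
orientation: [[0.991, -0.135, -0.006], [-0.135, -0.991, 0.002], [-0.007, -0.001, -1.0]]
contact_force: [-0.0, -0.9, -0.0]
finger_gap: 56.4
```

drive_tool --deltas '[[[0.2,-0.02,0.03,-0.02,0,0,0],[0.2,-0.02,0.04,0,0,0,0],[0.2,-0.02,0.04,0,0,0,0],[0.2,-0.02,0.04,0,0,0,0],[0.2,-0.02,0.04,0,0,0,0],[0.2,0,0,0,0,0,0]]]'

```text
time: 14.55
tool_pos: [351.1, -157.3, 244.7]
orientation: [[0.99, -0.143, -0.001], [-0.143, -0.99, 0.001], [-0.001, -0.0, -1.0]]
contact_force: [-0.2, 0.8, -0.2]
finger_gap: 56.2
```

```bash
python3 - <<'E'
from h import *
s=bot.state(); print(s['tool_pos'],s['contact_force'],s['finger_gap'])
for n in ['top','side']:
    c=bot.read_camera(n)['color']; cv2.imwrite(f'pics/{n}11f.png',c)
    cr=c[100:250,260:400] if n=='top' else c[150:260,225:400]
    cv2.imwrite(f'pics/{n}11.png',cv2.resize(cr,None,fx=4,fy=4,interpolation=cv2.INTER_CUBIC))
E
```

```text
[ 351.10886206 -157.26367353  244.70205728] [-0.21932407  0.76053834 -0.20982646] 56.2159012075458
```

View pics/top11.png

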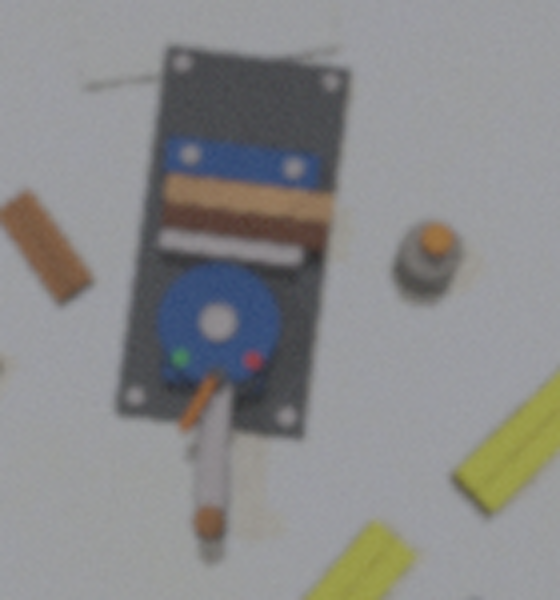

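View pics/side11f.png

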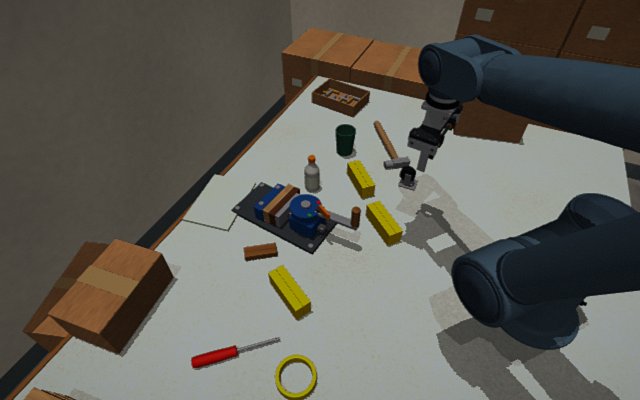

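View pics/side11.png

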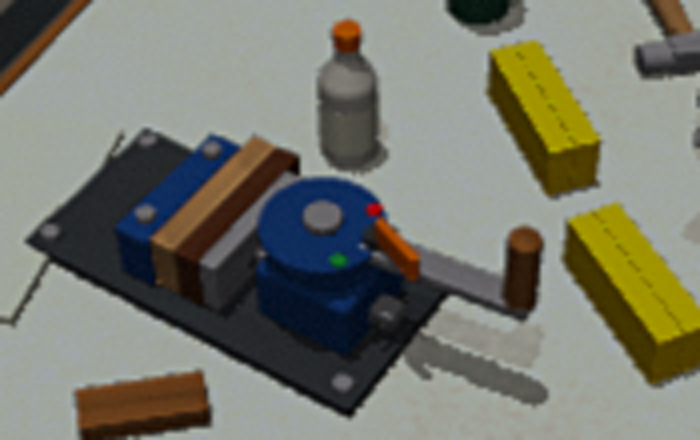

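The blank is pressed between jaw and stop with no gap. The lever is on the green side (crop 205,402), the handle stayed where I left it, and the other things are where they were. The robot is clear, so I'm handing in.

```bash
python3 -c "
from rig import bot
print(bot.close_job())"
```

```text
the job is handed in; nothing more can be done
None
```

The blank is now clamped firmly against the stop and the lever is on tighten. I handed the job in at about 14.6 s.

- **Lever:** I pushed it over to the green (tighten) side with closed fingers until it met its end stop, at about 11 N.
- **Clamping:** I gripped the handle and made one driving stroke, one free stroke back and a second driving stroke. The second stroke ran at a steady 5.8 N, then climbed evenly to 12.5 N once the blank met the stop. I stopped there, at +6.7 N, which is roughly 100 N of clamping and between firm (+4 N) and too much (+11 N).
- **Last checks:** The pictures after letting go show no visible gap between jaw, blank and stop, and the handle where I left it. The bottle, offcut and yellow look-alikes look unmoved, and the gripper is clear of everything. I judged these by eye.
- **Limits:** No check failed. The top view resolves only about 3 mm per pixel, so the evidence that the blank is tight is the force rise, not the pictures.

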